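# Roll the dowel onto the drilling line

## Task

The round beech dowel on the rubber mat is to be drilled next. Roll it across the mat with your fingertips, without picking it up, until it lies still along the red line, its middle straight over the line from end to end. The white line is not wanted; leave the glue bottle, the tin and the screwdriver where they are.

Things in the scene. Friction and masses are not known exactly. Their poses are not given: they have to be found in the camera images.
- dowel_center (a point): Centre of a beech dowel (solid cylinder, diameter 40 mm, length 160 mm, about 0.14 kg) lying on the mat roughly midway between the lines and nearly parallel to them, free to roll to either side. Its x axis runs along the dowel; y and z turn as it rolls.
- dowel: The same dowel (a point on its curved surface, at the bottom to begin with). Smooth lacquer, friction about 0.35. A fingertip pushing slowly from behind, its end no more than 5 mm above the dowel's middle height, rolls it ahead, and it stops within a few mm of where the push stops; a tip near the top rides up onto it and presses it down.
- red_line_mid (a point): Middle of the painted red line, on the mat's top face (8 mm above the bench). The line is 280 mm long, along this frame's x axis, and 10 mm wide along y; z is up. Flat paint, nothing to bump into.
- white_line_mid (a point): Middle of the painted white line, same size, parallel to the red one and about 180 mm from it (its place and the red one's are swapped at random).
- mat: Black rubber mat fixed to the bench, 320 mm (its x) by 420 mm (its y), 8 mm thick; origin at the centre of its underside. The lines run along its x axis.
- glue_mid (a point): Middle of an upright white glue bottle, diameter 52 mm, height 115 mm, standing at the mat's side edge. Leave alone.
- tin_mid (a point): Middle of an upright blue-labelled tin, diameter 64 mm, height 75 mm, standing at the mat's other side edge. Leave alone.
- screwdriver_grip (a point): Middle of the handle of a red screwdriver lying on the bench beside the mat. Leave alone.
Not all that is in view belongs to the job. Leave any turquoise or yellow look-alike of the dowel alone.

How it is judged (in metres and radians):
On the way:
1. the dowel has turned over about its own length (rolled, not slid) (angle between dowel_center's own z axis and vertical above 1 rad), for 0.02 s.
At the end, for the whole second after the job is handed in: The dowel lies at rest on the mat along the red line: its centre within 7 mm of the line's centre line sideways and 55 mm lengthways (no end beyond the line's), its axis within 0.12 rad (7 degrees) of the line; it got there by rolling (y of dowel_center in the frame of red_line_mid between -0.007 and 0.007 m and x of dowel_center in the frame of red_line_mid between -0.055 and 0.055 m and angle between the x axis of dowel_center and the x axis of red_line_mid, either way round below 0.12 rad and z of dowel_center in the frame of red_line_mid below 0.024 m and linear speed of dowel below 0.01 m/s); the robot touches nothing.
It fails at once if the dowel is lifted (more than 12 mm off the mat) or stood up (z of dowel_center in the frame of red_line_mid above 0.032 m or angle between dowel_center's own x axis and vertical below 1.3 rad).
It fails at once if the glue bottle, tin or screwdriver is moved by more than 15 mm (distance of any of glue_mid, tin_mid, screwdriver_grip from where it was at the start of the episode above 0.015 m).
It fails at once if the glue bottle or tin is tipped (angle between any of glue_mid, tin_mid's own z axis and vertical above 0.3 rad).
It also fails if it takes over 48 s, if anything falls off the work surface, if the arm or the gripper's body presses on something with over 40 N, if the wrist force passes 120 N, or if a joint passes its speed limit or range.

## Robot

A 7-joint arm with a two-finger parallel gripper is mounted at the origin on the work surface. World frame = base frame: x ahead of the robot, y to its left, z up, the work surface at z = 0. Lengths are in m, angles in degrees, forces in N, time in s.
With the tool pointing down it reaches from about 0.425 to 0.875 m from the base axis. Payload 4.7 kg.
Tool frame: the origin (TCP) lies between the finger pads; the fingertips stand 22 mm ahead of it and the grasp point (between the pads) lies 3 mm ahead of it; z points along the fingers, y is the line along which they close (so a half turn about z gives the same grasp; the last joint's range is limited). The gripper opens to 87 mm and grips with 3 to 60 N. Pads are 19 mm wide; open, the fingers measure 117 mm over their backs; the gripper's body (75 mm by 190 mm) begins 51 mm behind the grasp point.
Start: joints at [68.875, 18.392, -4.016, 83.108, 1.295, 78.541, -3.26], TCP at [0.243, -0.603, 0.245] pointing down, gripper open.
Joint ranges: [-163.93, 163.93], [-17.29, 119.83], [-79.2, 71.16], [3.27, 140.29], [-89.18, 269.18], [5.43, 117.66], [-154.24, 154.24]. Speed limits (degrees/s): [147.25, 147.25, 180, 180, 180, 180, 180].

## Interface

Orientations are given as [roll, pitch, yaw] about the fixed x, y, z axes, in that order (R = Rz(yaw) Ry(pitch) Rx(roll)).
In Python, from cell import env gives the robot as it stands.
- The arm moves only by the tool drive_tool, never from a script. Its argument "moves" is a list of rows, each a list of 3 entries, a list of its own where there are three numbers: the shift along the tool's x, y, z in mm, then the turn, a rotation vector about the tool's x, y, z in rad, then the closure, from 0 (fully open) to 1 (shut). In form: [[[x, y, z], [wx, wy, wz], jaw], ...]. A call has 1 to 12 rows; each row shifts and turns the commanded pose from where the row before left it, along the tool's axes as they then stand; what a row does not reach is not made up. A row lasts 1/12 s, in which the tool goes at most 41.7 mm and 7.16 degrees, less where a joint would pass 70% of its speed; a pose out of reach is approached as far as the arm can. A call with a gripper value outside its range is refused whole. The fingers move at their own pace and stop on an object; "newtons" is the grip in N (left out, the last holds). Time passes only in rows, so rows that do not move let the fingers close. It gives the time, the measured TCP pose, the force, the opening and the grip force at its end, in the units of the state.
- env.get_obs(): the state, without advancing time (a new reading comes with each control period).
- env.read_camera(name): name is "side" or "top"; returns (picture, depth): 420x560x3 uint8, blue, green, red; 420x560 float32, m along the optical axis (not along the pixel's ray), 0 where there is no reading.
- env.get_calibration(name): a dict with "fx", "fy", "cx", "cy" (pixels), "k1" (the pictures are not rectified: a ray, as slopes to the right and down, at radius r is drawn at 1 + k1 r^2 times it, then the intrinsics apply), "T" (4x4, takes a point from camera to world coordinates). Camera axes: x right, y down, z forward; pixel columns grow to the right and rows downward; lengths in m; the calibration is good to about 2 mm. A picture is of the moment at which its call begins. get_calibration takes no time and is no camera call.
- env.sign_off(): hands the job in; it is judged then, once.
The state is a dict: "time_s": time; "qpos": joint angles; "joint_velocities": joint speeds; "effort": joint torques, N m; "tool_pos": TCP position; "tool_rot": TCP orientation; "force": force on the tool from outside, world axes, zero at the start; "wrist_torque": the same for the moment, N m; "grip_width": finger opening in m; "grasp_force": force on a finger pad.
Only numpy, scipy, OpenCV 4.12 (cv2) and the standard library are available. Lean on these libraries where they do the work, as an engineer would, in place of code of your own. Each camera call takes 0.05 s, during which the arm holds its last target. There are 200 camera calls.

## Working session

There is one attempt and no reset: what is moved stays moved. The work goes in short steps, Python scripts to look and compute and a tool call to move; the robot and the scene stay as the last step left them, time stands still between calls to the robot, and variables do not carry over. Pictures are saved under pics/ and viewed, at most 10 in all, crops included, and the job is handed in when it is done.

Besides the shell and the picture viewer there is one more tool, called by a JSON object that holds its "op" and its "data", one argument or row to a line. drive_tool: Moves the arm, as the interface text tells. Its arguments: {"type":"object","properties":{"moves":{"type":"array"},"newtons":{"type":"number"}},"required":["moves"]}

```bash
mkdir -p pics
cat > h.py <<'E'
import numpy as np, cv2
from cell import env
def ray(name,uv):
    c=env.get_calibration(name); uv=np.atleast_2d(np.array(uv,float))
    d=np.c_[(uv[:,0]-c['cx'])/c['fx'],(uv[:,1]-c['cy'])/c['fy']]; s=d.copy()
    for _ in range(20): s=d/(1+c['k1']*(s**2).sum(1,keepdims=True))
    T=np.array(c['T']); return T[:3,3], np.c_[s,np.ones(len(s))]@T[:3,:3].T
def plane(name,uv,z):
    o,d=ray(name,uv); return o+d*((z-o[2])/d[:,2])[:,None]
def depthpts(name,uv,dep):
    o,d=ray(name,uv); uv=np.atleast_2d(uv).astype(int); return o+d*dep[uv[:,1],uv[:,0]][:,None]
E
python3 - <<'E'
from h import *
o=env.get_obs(); print({k:np.round(v,3) for k,v in o.items()})
ims=[]
for n in('top','side'):
    p,d=env.read_camera(n); cv2.imwrite(f'pics/{n}0.png',p); np.save(f'{n}d.npy',d); c=env.get_calibration(n); print(n,c)
E
```

```text
{'time_s': np.float64(0.0), 'qpos': array([68.875, 18.44 , -4.013, 83.175,  1.292, 78.542, -3.259]), 'joint_velocities': array([ 0.066, -0.03 ,  0.027,  0.086,  0.02 ,  0.014, -0.   ]), 'effort': array([ 0.0000e+00, -4.9129e+01, -4.0300e-01, -3.1252e+01, -6.4000e-02,
        4.4000e-02,  0.0000e+00]), 'tool_pos': array([ 0.243, -0.602,  0.243]), 'tool_rot': array([-1.79888e+02,  4.00000e-03,  2.19330e+01]), 'force': array([ 0.021, -0.224,  0.028]), 'wrist_torque': array([0.066, 0.044, 0.011]), 'grasp_force': np.float64(0.0), 'grip_width': np.float64(0.087)}
top {'fx': 479.9411252672658, 'fy': 479.9411252672658, 'cx': 279.6622532879077, 'cy': 218.43536165133426, 'k1': -0.10165366584473469, 'T': array([[-0.02290561, -0.98448298,  0.17397874,  0.32998332],
       [-0.99966866,  0.02051039, -0.01555298, -0.01008131],
       [ 0.01174327, -0.17427735, -0.98462658,  1.27273419],
       [ 0.        ,  0.        ,  0.        ,  1.        ]])}
side {'fx': 382.4073311931947, 'fy': 382.4073311931947, 'cx': 281.3757796195222, 'cy': 212.54397202906196, 'k1': -0.05086602622797559, 'T': array([[ 0.98292321, -0.13218157,  0.12802345,  0.41706371],
       [-0.18352177, -0.75511827,  0.6293776 , -0.6906138 ],
       [ 0.01348073, -0.64212494, -0.76648146,  0.86926403],
       [ 0.        ,  0.        ,  0.        ,  1.        ]])}
```

View pics/top0.png

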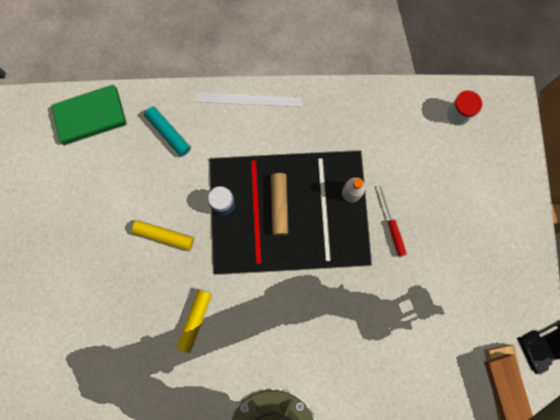

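View pics/side0.png

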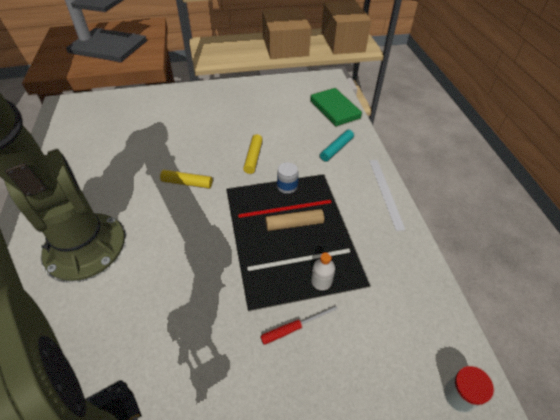

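The top view shows the beech dowel at (280,203), the red line at (257,212) and the white line at (324,209). The glue bottle is at (354,190), the tin at (221,200) and the screwdriver at (393,225).
Things that could be taken for the dowel are beech (280,203), yellow (162,235), yellow (195,321) and turquoise (167,131). I choose the beech one on the mat. I'll measure it and check it in a crop.

```bash
cat >> h.py <<'E'
def big(m): 
    n,l,s,_=cv2.connectedComponentsWithStats(m.astype(np.uint8)); return l==1+np.argmax(s[1:,4])
def measure(name,p):
    h,s,v=cv2.split(cv2.cvtColor(p,cv2.COLOR_BGR2HSV)); r={}
    roi=np.zeros(h.shape,bool)
    if name=='top': roi[150:275,208:345]=1
    else: roi[185:275,225:352]=1
    M={'dowel':((h>7)&(h<25)&(s>70)&(v>80)),'red':(((h<6)|(h>174))&(s>150)&(v>70)),'white':((s<60)&(v>140))}
    for k,m in M.items():
        m=big(m&roi); ys,xs=np.nonzero(m)
        c,(w,hh),a=cv2.minAreaRect(np.c_[xs,ys].astype(np.float32))
        vx,vy,x0,y0=cv2.fitLine(np.c_[xs,ys].astype(np.float32),cv2.DIST_L2,0,.01,.01).ravel()
        t=(xs-x0)*vx+(ys-y0)*vy; e=np.array([[x0+vx*q,y0+vy*q] for q in(t.min(),t.max())])
        P=plane(name,e,.028 if k=='dowel' else .008); P=P[np.argsort(P[:,0])]
        d=P[1]-P[0]; r[k]=(P.mean(0),np.degrees(np.arctan2(d[1],d[0])),np.linalg.norm(d))
        print(name,k,m.sum(),'mid',P.mean(0).round(4),'ang',r[k][1].round(2),'len',r[k][2].round(4))
    return r
def rel(r):
    c,a,_=r['red']; a=np.radians(a); d=(r['dowel'][0]-c)[:2]
    print('rel to red: along',(d@[np.cos(a),np.sin(a)]).round(4),'across(+y)',(d@[-np.sin(a),np.cos(a)]).round(4),'dang',(r['dowel'][1]-r['red'][1]).round(2))
E
python3 - <<'E'
from h import *
for n in('top','side'):
    p=cv2.imread(f'pics/{n}0.png'); rel(measure(n,p))
    if n=='top': cv2.imwrite('pics/crop.png',cv2.resize(p[140:285,195:380],None,fx=4,fy=4))
d=np.load('topd.npy')
print(depthpts('top',[[280,190],[280,220],[221,200],[355,185],[240,250]],d).round(4))
E
```

```text
top dowel 895 mid [ 0.5923 -0.0306  0.028 ] ang 0.04 len 0.1632
top red 594 mid [0.5764 0.034  0.008 ] ang 2.02 len 0.2826
top white 591 mid [ 0.7405 -0.0245  0.008 ] ang -89.49 len 0.3752
rel to red: along 0.0136 across(+y) -0.0651 dang -1.98
side dowel 816 mid [ 0.5916 -0.0303  0.028 ] ang 0.08 len 0.1664
side red 411 mid [0.5757 0.0318 0.008 ] ang 1.95 len 0.2834
side white 612 mid [0.7518 0.001  0.008 ] ang 83.81 len 0.2124
rel to red: along 0.0138 across(+y) -0.0627 dang -1.87
[[ 0.6213 -0.032   0.0509]
 [ 0.5419 -0.0302  0.0499]
 [ 0.5905  0.1186  0.0843]
 [ 0.6138 -0.217   0.1209]
 [ 0.4709  0.0769  0.0073]]
```

View pics/crop.png

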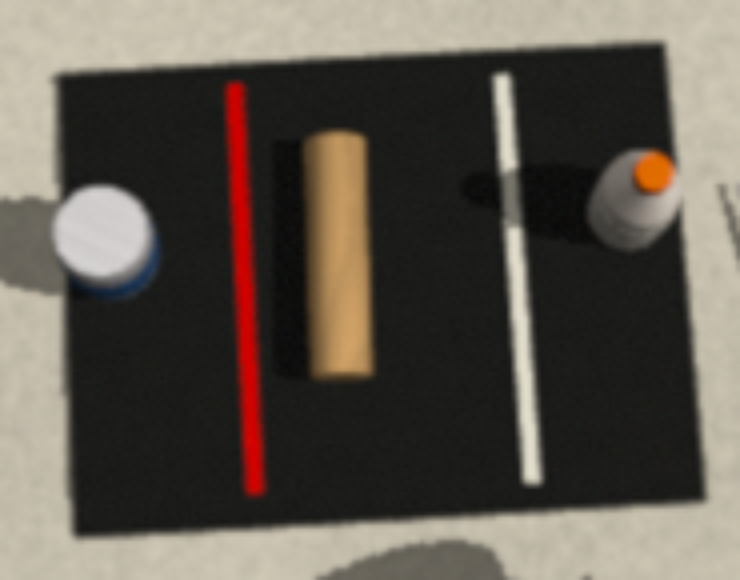

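The crop confirms the choice: the beech cylinder lies between the red line (crop ~245,290) and the white line. It has to roll about 64 mm toward +y. I'll turn the tool first so both fingers lie parallel to the red line.

{"op": "drive_tool", "data": {
  "moves": [
    [[0,0,0],[0,0,-0.122],0],
    [[0,0,0],[0,0,-0.122],0],
    [[0,0,0],[0,0,-0.122],0],
    [[0,0,0],[0,0,-0.122],0],
    [[0,0,0],[0,0,-0.122],0],
    [[0,0,0],[0,0,-0.122],0],
    [[0,0,0],[0,0,-0.122],0],
    [[0,0,0],[0,0,-0.122],0],
    [[0,0,0],[0,0,-0.122],0],
    [[0,0,0],[0,0,-0.122],0],
    [[0,0,0],[0,0,0],0],
    [[0,0,0],[0,0,0],0]
  ]
}}

```text
time_s: 1.1
tool_pos: [0.2426, -0.6028, 0.2441]
tool_rot: [-180.0, -0.0, 91.6]
force: [-0.4, 0.3, 0.1]
grip_width: 0.0872
grasp_force: 0.0
```

{"op": "drive_tool", "data": {
  "moves": [
    [[24,18,0],[0,0,0],0],
    [[24,18,0],[0,0,0],0],
    [[24,18,0],[0,0,0],0],
    [[24,18,0],[0,0,0],0],
    [[24,18,0],[0,0,0],0],
    [[24,18,0],[0,0,0],0],
    [[24,18,0],[0,0,0],0],
    [[24,18,0],[0,0,0],0],
    [[24,18,0],[0,0,0],0],
    [[24,18,0],[0,0,0],0],
    [[0,0,0],[0,0,0],0]
  ]
}}

```text
time_s: 2.02
tool_pos: [0.4198, -0.3505, 0.245]
tool_rot: [179.8, -0.1, 92.2]
force: [0.6, 1.2, 1.0]
grip_width: 0.0869
grasp_force: 0.0
```

{"op": "drive_tool", "data": {
  "moves": [
    [[24,18,0],[0,0,0],0],
    [[24,18,0],[0,0,0],0],
    [[24,18,0],[0,0,0],0],
    [[24,18,0],[0,0,0],0],
    [[24,18,0],[0,0,0],0],
    [[24,18,0],[0,0,0],0],
    [[24,18,0],[0,0,0],0],
    [[24,18,0],[0,0,0],0],
    [[24,18,0],[0,0,0],0],
    [[24,18,0],[0,0,0],0],
    [[0,0,0],[0,0,0],0],
    [[0,0,0],[0,0,0],0]
  ]
}}

```text
time_s: 3.02
tool_pos: [0.5878, -0.1093, 0.2443]
tool_rot: [-180.0, -0.1, 91.9]
force: [0.4, -0.2, -0.2]
grip_width: 0.0873
grasp_force: 0.0
```

{"op": "drive_tool", "data": {
  "moves": [
    [[0,0,20],[0,0,0],0],
    [[0,0,20],[0,0,0],0],
    [[0,0,20],[0,0,0],0],
    [[0,0,20],[0,0,0],0],
    [[0,0,20],[0,0,0],0],
    [[0,0,20],[0,0,0],0],
    [[0,0,20],[0,0,0],0],
    [[0,0,20],[0,0,0],0],
    [[0,0,16],[0,0,0],0],
    [[0,0,12],[0,0,0],0],
    [[0,0,8],[0,0,0],0],
    [[0,0,0],[0,0,0],0]
  ]
}}

```text
time_s: 4.02
tool_pos: [0.5858, -0.1126, 0.0468]
tool_rot: [-179.8, -0.0, 91.7]
force: [0.6, -0.0, -0.1]
grip_width: 0.087
grasp_force: 0.0
```

Run:
```python
from h import *
p,d=env.read_camera('side'); cv2.imwrite('pics/s1.png',p); rel(measure('side',p)); o=env.get_obs(); print(o['tool_pos'],o['tool_rot'],o['force'])
cv2.imwrite('pics/s1c.png',cv2.resize(p[150:310,210:400],None,fx=3.5,fy=3.5))
```

```text
side dowel 122 mid [ 0.6423 -0.172   0.028 ] ang 76.53 len 0.0376
side red 183 mid [0.4968 0.0297 0.008 ] ang 2.88 len 0.1267
side white 759 mid [ 0.4048 -0.005   0.008 ] ang 86.94 len 0.3239
rel to red: along 0.1352 across(+y) -0.2088 dang 73.65
[ 0.586696   -0.11241514  0.0481112 ] [-1.79933422e+02  6.28325945e-03  9.17522449e+01] [ 0.8196298  -0.09867037 -0.28532676]
```

View pics/s1c.png

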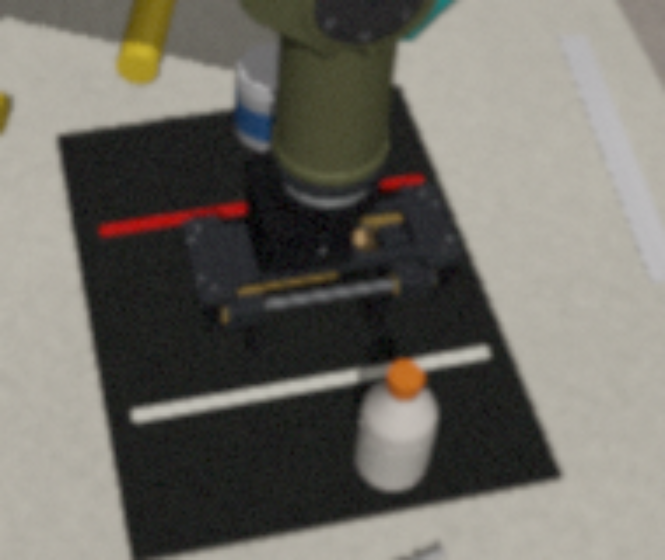

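The fingertips are down behind the dowel at mid height, between it and the white line, and the glue bottle (crop 395,420) is clear. Now I approach and push slowly.

{"op": "drive_tool", "data": {
  "moves": [
    [[8,0,0],[0,0,0],0],
    [[8,0,0],[0,0,0],0],
    [[8,0,0],[0,0,0],0],
    [[8,0,0],[0,0,0],0],
    [[6,0,0],[0,0,0],0],
    [[4,0,0],[0,0,0],0],
    [[3,0,0],[0,0,0],0],
    [[3,0,0],[0,0,0],0],
    [[2,0,0],[0,0,0],0],
    [[2,0,0],[0,0,0],0],
    [[2,0,0],[0,0,0],0],
    [[2,0,0],[0,0,0],0]
  ]
}}

```text
time_s: 5.07
tool_pos: [0.5854, -0.0559, 0.0485]
tool_rot: [-180.0, 0.0, 91.8]
force: [0.1, 0.1, 0.5]
grip_width: 0.0871
grasp_force: 0.0
```

{"op": "drive_tool", "data": {
  "moves": [
    [[2,0,0],[0,0,0],0],
    [[2,0,0],[0,0,0],0],
    [[2,0,0],[0,0,0],0],
    [[2,0,0],[0,0,0],0],
    [[2,0,0],[0,0,0],0],
    [[2,0,0],[0,0,0],0],
    [[2,0,0],[0,0,0],0],
    [[2,0,0],[0,0,0],0],
    [[2,0,0],[0,0,0],0],
    [[2,0,0],[0,0,0],0],
    [[2,0,0],[0,0,0],0],
    [[2,0,0],[0,0,0],0]
  ]
}}

```text
time_s: 6.07
tool_pos: [0.5846, -0.0315, 0.0485]
tool_rot: [-180.0, 0.0, 91.8]
force: [-0.2, 0.2, -0.4]
grip_width: 0.0869
grasp_force: 0.0
```

{"op": "drive_tool", "data": {
  "moves": [
    [[2,0,0],[0,0,0],0],
    [[2,0,0],[0,0,0],0],
    [[2,0,0],[0,0,0],0],
    [[2,0,0],[0,0,0],0],
    [[2,0,0],[0,0,0],0],
    [[2,0,0],[0,0,0],0],
    [[1,0,0],[0,0,0],0],
    [[1,0,0],[0,0,0],0],
    [[1,0,0],[0,0,0],0],
    [[0,0,0],[0,0,0],0],
    [[0,0,0],[0,0,0],0],
    [[0,0,0],[0,0,0],0]
  ]
}}

```text
time_s: 7.07
tool_pos: [0.5842, -0.0169, 0.0485]
tool_rot: [-180.0, 0.0, 91.8]
force: [-0.2, 0.7, 0.4]
grip_width: 0.0871
grasp_force: 0.0
```

Run:
```python
from h import *
out=[]
for n in ('top','side'):
    p,d=env.read_camera(n); cv2.imwrite(f'pics/{n}2.png',p)
    out.append(p[140:285,195:380] if n=='top' else p[150:295,210:395])
cv2.imwrite('pics/c2.png',cv2.resize(np.hstack(out),None,fx=2.1,fy=2.1)); o=env.get_obs(); print(o['tool_pos'],o['force'])
```

```text
[ 0.58417597 -0.01692075  0.04853223] [0.10705181 0.87817248 0.75907985]
```

View pics/c2.png

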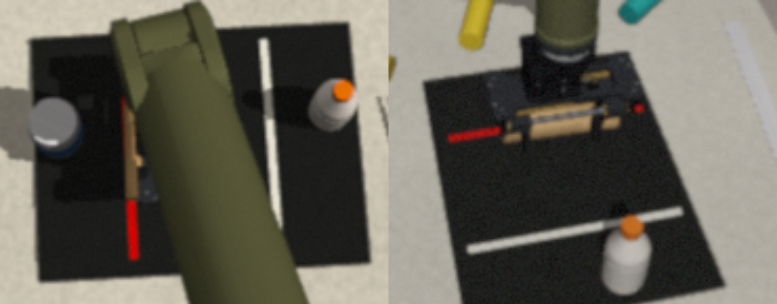

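The dowel has rolled ahead of the fingers, and its leading edge now covers the red line (left view 130,170). I'll measure that edge from the top view.

Run:
```python
from h import *
def edges(p):
    h,s,v=cv2.split(cv2.cvtColor(p,cv2.COLOR_BGR2HSV))
    for r in range(190,240,5):
        row=p[r,248:268]; print(r,[tuple(map(int,x)) for x in row[3:16]])
p=cv2.imread('pics/top2.png'); edges(p)
print(plane('top',[[254,200],[255,200],[255,230],[256,230]],.028).round(4), env.get_obs()['time_s'])
```

```text
190 [(12, 15, 13), (8, 11, 47), (15, 25, 91), (31, 51, 87), (31, 50, 64), (21, 36, 40), (20, 34, 34), (33, 54, 54), (51, 80, 80), (50, 80, 80), (36, 57, 58), (30, 47, 47), (27, 44, 45)]
195 [(9, 9, 11), (10, 11, 38), (18, 30, 74), (35, 56, 84), (46, 72, 94), (56, 88, 115), (65, 102, 130), (54, 83, 104), (33, 54, 62), (26, 38, 39), (25, 39, 40), (28, 43, 43), (26, 43, 43)]
200 [(12, 13, 10), (13, 15, 29), (13, 19, 61), (30, 47, 84), (39, 64, 89), (45, 72, 93), (53, 83, 107), (54, 85, 108), (34, 54, 70), (21, 34, 38), (22, 35, 35), (27, 41, 41), (24, 41, 41)]
205 [(17, 18, 16), (12, 14, 17), (17, 23, 48), (32, 50, 81), (39, 63, 89), (46, 73, 94), (54, 86, 111), (64, 102, 131), (44, 69, 89), (20, 29, 35), (17, 24, 25), (23, 35, 33), (25, 37, 39)]
210 [(13, 14, 14), (14, 11, 13), (15, 19, 39), (30, 43, 80), (42, 65, 92), (48, 75, 96), (56, 86, 112), (63, 100, 128), (44, 69, 88), (22, 29, 37), (21, 22, 21), (24, 22, 23), (22, 27, 27)]
215 [(8, 15, 12), (16, 17, 17), (17, 22, 31), (26, 40, 63), (43, 67, 89), (49, 77, 99), (54, 85, 109), (67, 105, 136), (78, 123, 157), (87, 135, 174), (80, 
[... 205 characters left out ...]
6, 23, 24), (21, 20, 20)]
225 [(13, 15, 13), (15, 14, 14), (16, 18, 19), (26, 37, 47), (44, 69, 89), (51, 79, 102), (53, 83, 106), (56, 86, 111), (51, 80, 103), (40, 58, 72), (34, 37, 41), (34, 34, 34), (41, 39, 37)]
230 [(16, 16, 17), (19, 20, 19), (13, 17, 15), (24, 35, 45), (40, 62, 80), (48, 76, 97), (52, 80, 104), (53, 84, 109), (54, 84, 107), (48, 69, 86), (45, 49, 55), (45, 43, 42), (50, 47, 47)]
235 [(26, 29, 28), (27, 27, 28), (25, 27, 25), (21, 25, 41), (20, 28, 90), (18, 30, 127), (19, 37, 135), (27, 43, 128), (32, 47, 93), (32, 46, 61), (36, 39, 41), (41, 40, 39), (47, 44, 43)]
[[0.601  0.0372 0.028 ]
 [0.6009 0.0345 0.028 ]
 [0.5205 0.0356 0.028 ]
 [0.5204 0.033  0.028 ]] 7.1667
```

{"op": "drive_tool", "data": {
  "moves": [
    [[1,0,0],[0,0,0],0],
    [[2,0,0],[0,0,0],0],
    [[2,0,0],[0,0,0],0],
    [[2,0,0],[0,0,0],0],
    [[1,0,0],[0,0,0],0],
    [[1,0,0],[0,0,0],0],
    [[1,0,0],[0,0,0],0],
    [[0,0,0],[0,0,0],0],
    [[0,0,0],[0,0,0],0],
    [[0,0,0],[0,0,0],0],
    [[0,0,0],[0,0,0],0],
    [[0,0,0],[0,0,0],0]
  ]
}}

```text
time_s: 8.17
tool_pos: [0.5839, -0.0069, 0.0485]
tool_rot: [-180.0, 0.0, 91.8]
force: [0.3, 0.3, 0.2]
grip_width: 0.0867
grasp_force: 0.0
```

```bash
cat >> h.py <<'E'
def lead(p):  # dowel's +y edge in the top view, half-level of green, rows of the dowel
    g=cv2.GaussianBlur(p[:,:,1],(1,5),0).astype(float)
    for r in range(185,232,5):
        row=g[r,236:275]; i=np.argmax(row>38); c=236+i-(row[i]-38)/(row[i]-row[i-1])
        print(r,c.round(2),plane('top',[[c,r]],.028)[0].round(4)[:2])
E
python3 - <<'E'
from h import *
lead(cv2.imread('pics/top0.png')[:, :] ) if 0 else None
print('prev'); lead(cv2.imread('pics/top2.png'))
p,_=env.read_camera('top'); print('now'); lead(p); o=env.get_obs(); print(o['tool_pos'],o['force'])
E
```

```text
prev
185 255.75 [0.6418 0.032 ]
190 253.58 [0.6282 0.0379]
195 253.33 [0.6146 0.0387]
200 253.62 [0.601  0.0382]
205 253.6 [0.5875 0.0384]
210 253.75 [0.574  0.0382]
215 253.86 [0.5605 0.0381]
220 253.83 [0.5472 0.0383]
225 253.95 [0.5338 0.0382]
230 254.07 [0.5205 0.038 ]
now
185 250.33 [0.6421 0.0464]
190 251.7 [0.6283 0.0429]
195 249.52 [0.6148 0.0489]
200 249.6 [0.6012 0.0488]
205 249.85 [0.5877 0.0483]
210 249.86 [0.5742 0.0484]
215 250.1 [0.5607 0.048 ]
220 250.07 [0.5474 0.0482]
225 250.12 [0.534  0.0482]
230 250.15 [0.5207 0.0483]
[ 0.58383406 -0.00685564  0.04848937] [-0.12721834 -0.03058372 -0.29891719]
```

{"op": "drive_tool", "data": {
  "moves": [
    [[1,0,0],[0,0,0],0],
    [[1,0,0],[0,0,0],0],
    [[1,0,0],[0,0,0],0],
    [[1,0,0],[0,0,0],0],
    [[0,0,0],[0,0,0],0],
    [[0,0,0],[0,0,0],0],
    [[-2,0,0],[0,0,0],0],
    [[-4,0,0],[0,0,0],0],
    [[-10,0,0],[0,0,0],0],
    [[-15,0,0],[0,0,0],0],
    [[-20,0,0],[0,0,0],0],
    [[-10,0,0],[0,0,0],0]
  ]
}}

```text
time_s: 9.22
tool_pos: [0.5856, -0.0678, 0.0484]
tool_rot: [-180.0, 0.1, 91.7]
force: [-0.4, -1.0, -0.3]
grip_width: 0.087
grasp_force: 0.0
```

{"op": "drive_tool", "data": {
  "moves": [
    [[0,0,-10],[0,0,0],0],
    [[0,0,-20],[0,0,0],0],
    [[0,0,-20],[0,0,0],0],
    [[0,0,-20],[0,0,0],0],
    [[0,0,-20],[0,0,0],0],
    [[0,0,-20],[0,0,0],0],
    [[0,0,-20],[0,0,0],0],
    [[0,0,-20],[0,0,0],0],
    [[0,0,-20],[0,0,0],0],
    [[0,0,-20],[0,0,0],0],
    [[-20,0,0],[0,0,0],0],
    [[-20,0,0],[0,0,0],0]
  ]
}}

```text
time_s: 10.22
tool_pos: [0.5881, -0.1012, 0.2416]
tool_rot: [179.8, 0.0, 92.1]
force: [-0.5, -0.4, -0.1]
grip_width: 0.0866
grasp_force: 0.0
```

{"op": "drive_tool", "data": {
  "moves": [
    [[-24,0,0],[0,0,0],0],
    [[-24,0,0],[0,0,0],0],
    [[-24,-10,0],[0,0,0],0],
    [[-24,-10,0],[0,0,0],0],
    [[-24,-10,0],[0,0,0],0],
    [[-24,-10,0],[0,0,0],0],
    [[-24,-10,0],[0,0,0],0],
    [[-24,-10,0],[0,0,0],0],
    [[-24,-10,0],[0,0,0],0],
    [[-24,-10,0],[0,0,0],0],
    [[0,0,0],[0,0,0],0],
    [[0,0,0],[0,0,0],0]
  ]
}}

```text
time_s: 11.22
tool_pos: [0.514, -0.3473, 0.239]
tool_rot: [180.0, -0.0, 91.7]
force: [0.5, 1.0, -0.1]
grip_width: 0.0874
grasp_force: 0.0
```

Run:
```python
from h import *
out=[]
for n in ('top','side'):
    p,d=env.read_camera(n); cv2.imwrite(f'pics/{n}3.png',p); rel(measure(n,p))
    if n=='top': lead(p)
    out.append(p[140:285,195:380] if n=='top' else p[150:295,210:395])
cv2.imwrite('pics/c3.png',cv2.resize(np.hstack(out),None,fx=2.1,fy=2.1)); o=env.get_obs(); print(o['tool_pos'],o['time_s'])
```

```text
top dowel 853 mid [0.5909 0.0322 0.028 ] ang 0.54 len 0.1679
top red 161 mid [0.4714 0.0301 0.008 ] ang 1.74 len 0.0724
top white 626 mid [ 0.7401 -0.0245  0.008 ] ang -89.46 len 0.3752
rel to red: along 0.1196 across(+y) -0.0015 dang -1.2
185 247.72 [0.6422 0.0534]
190 247.81 [0.6285 0.0533]
195 247.9 [0.6149 0.0532]
200 248.0 [0.6013 0.0531]
205 248.09 [0.5878 0.053 ]
210 248.12 [0.5743 0.053 ]
215 248.33 [0.5608 0.0526]
220 248.35 [0.5475 0.0527]
225 248.57 [0.5341 0.0523]
230 248.6 [0.5208 0.0524]
side dowel 180 mid [0.5265 0.0316 0.028 ] ang 66.91 len 0.0618
side red 119 mid [0.4713 0.0281 0.008 ] ang 1.97 len 0.0746
side white 760 mid [ 0.4048 -0.005   0.008 ] ang 86.95 len 0.3239
rel to red: along 0.0552 across(+y) 0.0016 dang 64.95
[ 0.51552236 -0.34449316  0.2390825 ] 11.3167
```

View pics/c3.png

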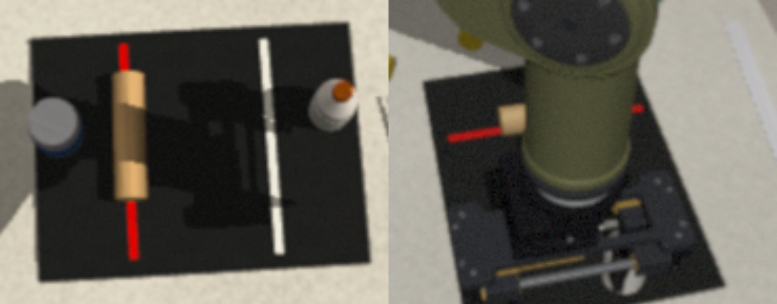

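The dowel lies over the red line (left view 130,135), about 2 mm off sideways, 14 mm lengthways and 1° in angle. The bottle and tin are undisturbed. One more check that it is at rest, then I hand in.

Run:
```python
from h import *
for _ in range(8): p,_d=env.read_camera('top')
rel(measure('top',p)); print(env.sign_off())
```

```text
top dowel 853 mid [0.5909 0.0322 0.028 ] ang 0.58 len 0.1679
top red 162 mid [0.4714 0.03   0.008 ] ang 1.89 len 0.0724
top white 626 mid [ 0.7401 -0.0245  0.008 ] ang -89.46 len 0.3752
rel to red: along 0.1196 across(+y) -0.0018 dang -1.3
the job is handed in; nothing more can be done
None
```

I rolled the dowel onto the red line with the fingertips and handed the job in with it at rest, measured about 2 mm off sideways, 14 mm lengthways and 1° in angle, all within tolerance; no verdict came back.

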